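Lock the sanitiser pump with its C-clip

ROBOT

A 6-joint arm with a two-finger parallel gripper is mounted at the origin on the work surface. World frame = base frame: x ahead of the robot, y to its left, z up, the work surface at z = 0. Lengths are in mm, angles in rad, forces in N, time in s.
With the tool pointing down it reaches from about 350 to 775 mm from the base axis. Payload 7.3 kg.
Tool frame: the origin (TCP) lies midway between the tips of the shut fingers; the grasp point (between the pads) lies 19 mm behind it; x points along the fingers, y is the direction in which the jaws open and shut, and the axes are right-handed (so a half turn about x gives the same grasp; the last joint's range is limited). The gripper opens to 92 mm and grips with 3 to 60 N. Pads are 19 mm wide; open, the fingers measure 130 mm over their backs; the gripper's body (75 mm by 190 mm) begins 47 mm behind the grasp point.
Start: joints at [-1.399, 0.342, 1.524, -0, 1.275, -0.146], TCP at [164.073, -498.723, 226.741] pointing down, gripper open.
Joint ranges: [-2.53, 2.53], [-0.77, 2.02], [0.04, 2.7], [-1, 4.14], [0.28, 2.66], [-3.11, 3.11]. Speed limits (rad/s): [2.57, 2.57, 3.14, 3.14, 3.14, 3.14].

INTERFACE

Orientations are given as [roll, pitch, yaw] about the fixed x, y, z axes, in that order (R = Rz(yaw) Ry(pitch) Rx(roll)).
In Python, from plant import get_obs, capture, close_job gives the robot as it stands. The module is installed in compiled form; this text tells all that it offers.
- The arm moves only by the tool send_rows, never from a script. Its argument "moves" is a list of rows, each a list of 4 numbers: the shift along the tool's x, y, z in mm, then the turn about the tool's x in degrees. In form: [[tx, ty, tz, yaw], ...]. A call has 1 to 8 rows; each row shifts and turns the commanded pose from where the row before left it, along the tool's axes as they then stand; what a row does not reach is not made up. A row lasts 1/8 s, in which the tool goes at most 62.5 mm and 10.7 degrees, less where a joint would pass 70% of its speed; a pose out of reach is approached as far as the arm can. A call with a gripper value outside its range is refused whole. "hand" is the opening, from 0 (shut) to 1 (fully open), set as the call begins (left out, the last holds). The fingers move at their own pace and stop on an object; the grip force is fixed at half the most. Time passes only in rows, so rows that do not move let the fingers close. It gives the time, the measured TCP pose, the force and the opening at its end, in the units of the state.
- get_obs(): the state, without advancing time (a new reading comes with each control period).
- capture(name): name is "scene" or "top" or "wrist"; returns a dict with "image" (480x640x3 uint8, red, green, blue), "K" (3x3 intrinsics, pixels), "position" and "attitude" of the camera in the world; the wrist camera has in their place "mount" (4x4, takes a point from camera to tool coordinates, whose origin is the TCP and whose axes are the tool frame's). Camera axes: x right, y down, z forward; pixel columns grow to the right and rows downward; lengths in mm; the calibration is good to about 2 mm. The wrist camera is an equidistant fisheye: a pixel r from the principal point sees the ray r / f radians off the axis. A picture is of the moment at which its call begins: read the wrist's pose just before it. There is no depth.
- close_job(): hands the job in, once; it reports no verdict.
The state is a dict: "time": time; "joint_positions": joint angles; "dq": joint speeds; "tau": joint torques, N m; "tool_pos": TCP position; "tcp_rot": TCP orientation; "contact_force": force on the tool from outside, world axes, zero at the start; "moment": the same for the moment, N m; "grip_width": finger opening in mm.
Only numpy, scipy, OpenCV 4.12 (cv2) and the standard library are available. Lean on these libraries where they do the work, as an engineer would, in place of code of your own. Each camera call takes 0.05 s, during which the arm holds its last target. There are 200 camera calls.

TASK

The pump bottles are about to be carried off, and one of the two is not locked yet. Pick up the loose C-shaped lock clip by its grip, slide it sideways through its gap onto the bare stem of the unlocked pump, under the pump head, and leave it lying flat on the bottle's cap around the stem. Keep both pump bottles standing where they are.

Things in the scene. Friction and masses are not known exactly. Their poses are not given: they have to be found in the camera images.
- clip_ring (a point): The loose lock clip: a flat steel C (52 mm outside, 40 mm inside diameter, 14 mm high) lying flat on the table, with a black grip; 60 g, 100 mm long overall. The closed steel band and the steel scoop are something else. This point is the centre of the C, 7 mm above its underside. Axes: x points out through the 34 mm wide gap, away from the grip; z up.
- clip_grip (a point): Centre of the clip's black grip, an upright block 24 mm long (clip x), 12 mm thick (clip y) and 34 mm high; pinch it from above across the 12 mm. It lies 62 mm from the centre of the C, opposite the gap, and 17 mm above the underside; a bar 12 mm wide and 10 mm high joins it to the C. Axes as for clip_ring.
- pump_stem (a point): Unlocked pump bottle (white, round, loose): foot of its bare upright steel stem, on the axis, level with the flat top of the 76 mm wide grey cap, 150 mm above the table. Stem 12 mm in diameter, bare for 38 mm; above it the head, 44 mm in diameter, 14 mm high, too big for the C. Axes: z up, x along the nozzle (80 mm long, roughly away from the robot). Slide on from the robot's side.
- locked_stem (a point): The same point on the other pump bottle, of the same make (both 100 mm in diameter, 1.4 kg, 202 mm high with the head; nozzle end drooping to 28 mm above the cap). It already carries such a clip, fixed round its stem, with the grip opposite its nozzle, roughly towards the robot. Leave it alone.
Things that resemble listed ones, but are neither listed nor needed, are in the scene too. Leave any yellow look-alike of the part that bears clip_ring alone.

How it is judged (in metres and radians):
On the way:
1. the clip is lifted off the table (height (world z) of clip_ring above 0.06 m), for 0.1 s.
At the end, for the whole second after the job is handed in: The clip lies still around the stem of the unlocked pump, centre of the C within 18 mm of the stem's axis, flat on the cap (within 6 mm of resting height, tilted less than 0.15 rad), and the bottle stands upright and still (horizontal distance between clip_ring and pump_stem below 0.018 m and z of clip_ring in the frame of pump_stem between 0.002 and 0.013 m and angle between clip_ring's own z axis and vertical below 0.15 rad and angle between pump_stem's own z axis and vertical below 0.06 rad and linear speed of each of clip, pump below 0.02 m/s); the robot touches nothing.
It fails at once if the unlocked pump bottle is tipped (0.26 rad) or shoved more than 40 mm (angle between pump_stem's own z axis and vertical above 0.26 rad or distance of pump_stem from where it was at the start of the episode above 0.04 m).
It fails at once if the locked pump bottle is tipped (0.26 rad) or shoved more than 40 mm (angle between locked_stem's own z axis and vertical above 0.26 rad or distance of locked_stem from where it was at the start of the episode above 0.04 m).
It also fails if it takes over 40 s, if anything falls off the work surface, if the arm or the gripper's body presses on something with over 40 N, if the wrist force passes 120 N, or if a joint passes its speed limit or range.

## Working session

There is one attempt and no reset: what is moved stays moved. The work goes in short steps, Python scripts to look and compute and a tool call to move; the robot and the scene stay as the last step left them, time stands still between calls to the robot, and variables do not carry over. Pictures are saved under pics/ and viewed, about 8 in all and at most 12, crops included, and the job is handed in when it is done.

Besides the shell and the picture viewer there is one more tool, called after "Call:" by a JSON object that holds its "fn" and its "kwargs", one argument or row to a line. send_rows: Moves the arm, as the interface text tells. Its arguments: {"type":"object","properties":{"moves":{"type":"array","items":{"type":"array","items":{"type":"number"}}},"hand":{"type":"number"}},"required":["moves"]}

```bash
mkdir -p pics
python3 - <<'E'
from plant import get_obs,capture
import cv2,numpy as np
np.set_printoptions(precision=4,suppress=True)
o=get_obs();print(o)
for n in("scene","top","wrist"):
    c=capture(n);print(n,{k:v for k,v in c.items() if k!="image"})
    cv2.imwrite(f"pics/{n}0.png",c["image"][:,:,::-1])
    np.save(f"{n}0.npy",c,allow_pickle=True)
E
```

```text
{'time': 0.0, 'joint_positions': array([-1.399 ,  0.3427,  1.5251, -0.    ,  1.2754, -0.146 ]), 'dq': array([-0.0002, -0.0003, -0.0011,  0.001 ,  0.0003, -0.0004]), 'tau': array([  0.001 , -43.1245, -24.4224,   0.072 ,   0.0561,  -0.0001]), 'tool_pos': array([ 163.9877, -498.2999,  226.0293]), 'tcp_rot': array([-1.715 ,  1.5693,  1.7444]), 'contact_force': array([ 0.4046, -0.1422,  1.0133]), 'moment': array([-0.0073,  0.0169,  0.0285]), 'grip_width': 91.9891572387243}
scene {'K': array([[479.3068,   0.    , 321.7493],
       [  0.    , 479.3068, 235.5243],
       [  0.    ,   0.    ,   1.    ]]), 'position': array([983.9676, 279.813 , 928.2622]), 'attitude': array([-2.575 , -0.0135,  2.1051])}
top {'K': array([[476.5714,   0.    , 315.7224],
       [  0.    , 476.5714, 234.0983],
       [  0.    ,   0.    ,   1.    ]]), 'position': array([ 367.4474,   18.6946, 1095.6564]), 'attitude': array([-2.9788,  0.0128, -1.5575])}
wrist {'K': array([[371.6483,   0.    , 317.6797],
       [  0.    , 371.6483, 242.6948],
       [  0.    ,   0.    ,   1.    ]]), 'mount': array([[   0.0004,   -0.3083,    0.9513, -158.084 ],
       [   1.    ,   -0.0003,   -0.0005,   -1.8811],
       [   0.0005,    0.9513,    0.3083,  -84.6489],
       [   0.    ,    0.    ,    0.    ,    1.    ]])}
```

View pics/top0.png

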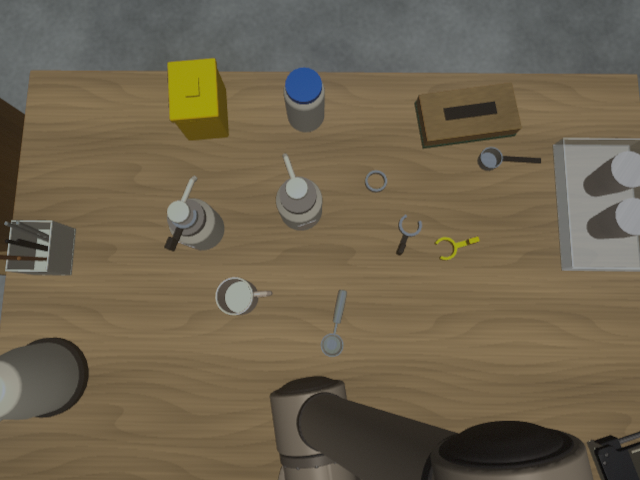

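View pics/scene0.png

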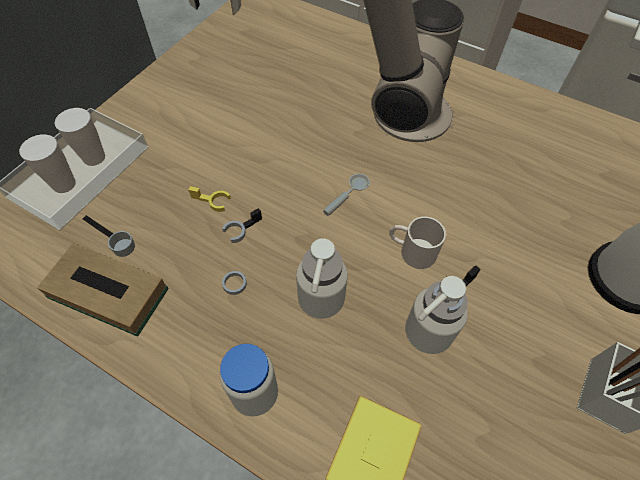

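The top view shows the loose clip's C at about (410,226) with its black grip at (402,246). The unlocked pump's head is at (297,188), with the nozzle pointing up to (288,157). The locked pump is at (180,212). Next I localise them by ray casting.

```bash
cat > h.py <<'E'
import numpy as np,cv2
from scipy.spatial.transform import Rotation as R
np.set_printoptions(precision=3,suppress=True)
def pose(c,obs=None):
    if "mount" in c:
        T=np.eye(4);T[:3,:3]=R.from_euler("xyz",obs["tcp_rot"]).as_matrix();T[:3,3]=obs["tool_pos"]
        T=T@c["mount"];return T[:3,:3],T[:3,3]
    return R.from_euler("xyz",c["attitude"]).as_matrix(),np.array(c["position"])
def ray(c,px,obs=None):
    A,p=pose(c,obs);K=c["K"];px=np.atleast_2d(px).astype(float)
    v=(px-K[:2,2])/K[0,0]
    if "mount" in c:
        r=np.linalg.norm(v,axis=1,keepdims=True);d=np.c_[v*np.sinc(r/np.pi),np.cos(r)]
    else: d=np.c_[v,np.ones(len(v))]
    return p,d@A.T
def onz(c,px,z,obs=None):
    p,d=ray(c,px,obs);return p+d*((z-p[2])/d[:,2])[:,None]
E
python3 - <<'E'
from h import *
L=lambda n:np.load(n+"0.npy",allow_pickle=True).item()
def blobs(im,m,box,amin):
    x0,y0,x1,y1=box;k=np.zeros(m.shape,np.uint8);k[y0:y1,x0:x1]=m[y0:y1,x0:x1]
    n,l,s,ce=cv2.connectedComponentsWithStats(k)
    return [(s[i,4],ce[i],l==i) for i in range(1,n) if s[i,4]>=amin]
for n,cb,pb in(("top",(390,205,425,260),(270,145,330,235)),("scene",(215,203,270,248),(290,230,355,325))):
    c=L(n);im=c["image"].astype(int);mx=im.max(2);mn=im.min(2)
    gray=(mx-mn<22)
    for a,ce,m in blobs(im,(gray&(mx>75)),cb,20):
        ys,xs=np.nonzero(m);P=onz(c,np.c_[xs,ys],14 if n=="top" else 10)[:,:2]
        A=np.c_[2*P,np.ones(len(P))];s=np.linalg.lstsq(A,(P**2).sum(1),rcond=None)[0]
        print(n,"C",a,ce,"circ",s[:2],np.sqrt(s[2]+s[:2]@s[:2]))
    for a,ce,m in blobs(im,mx<50,cb,10):
        print(n,"grip",a,ce,onz(c,ce,34)[0],onz(c,ce,17)[0])
    for a,ce,m in blobs(im,(gray&(mn>185)),pb,20):
        print(n,"white",a,ce,np.nonzero(m)[0].min(),onz(c,ce,202)[0])
    x0,y0,x1,y1=cb;cv2.imwrite(f"pics/{n}c.png",cv2.resize(c["image"][y0:y1,x0:x1,::-1],None,fx=6,fy=6,interpolation=0))
    x0,y0,x1,y1=pb;cv2.imwrite(f"pics/{n}p.png",cv2.resize(c["image"][y0:y1,x0:x1,::-1],None,fx=5,fy=5,interpolation=0))
a=[cv2.imread(f"pics/{x}.png") for x in("topc","topp","scenec","scenep")]
H=max(x.shape[0] for x in a);o=np.hstack([cv2.copyMakeBorder(x,0,H-x.shape[0],0,4,0) for x in a]);print(o.shape)
f=min(1,800/o.shape[1]);cv2.imwrite("pics/m1.png",cv2.resize(o,None,fx=f,fy=f))
E
```

```text
top C 156 [408.878 227.385] circ [ 569.309 -181.593] 23.232189586934012
top grip 23 [399.217 248.652] [ 510.677 -153.037   34.   ] [ 512.971 -155.787   17.   ]
scene C 123 [235.642 228.756] circ [ 565.894 -188.164] 23.21304598930897
scene grip 164 [253.445 218.   ] [ 527.455 -155.566   34.   ] [ 518.777 -163.842   17.   ]
scene white 349 [322.186 248.172] 239 [603.655  67.081 202.   ]
scene white 44 [317.318 271.227] 259 [647.633  83.377 202.   ]
(475, 1181, 3)
```

View pics/m1.png

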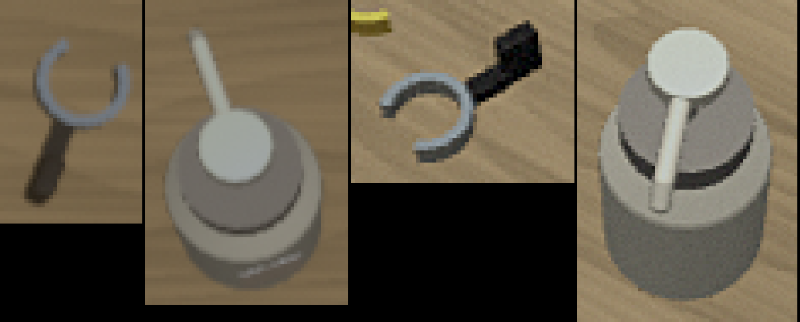

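Both views agree on which clip and which pump. The crops show the clip's gap pointing away from the robot and slightly right, the pump nozzle pointing away and slightly left. I'll refine the numbers and print the tool axes.

Run:
```python
from h import *
from plant import get_obs
L=lambda n:np.load(n+"0.npy",allow_pickle=True).item()
T,S=L("top"),L("scene")
im=T["image"].astype(int)
for thr in(120,140,160):
    k=np.zeros(im.shape[:2],np.uint8);k[170:205,280:318]=(im.min(2)>thr)[170:205,280:318]
    n,l,s,ce=cv2.connectedComponentsWithStats(k);i=1+s[1:,4].argmax();print(thr,s[i],ce[i],onz(T,ce[i],202))
def tri(a,b):
    p,d=ray(T,a);q,e=ray(S,b);M=np.c_[d[0],-e[0]];t=np.linalg.lstsq(M,q-p,rcond=None)[0]
    u,v=p+d[0]*t[0],q+e[0]*t[1];return (u+v)/2,np.linalg.norm(u-v)
print("nozzle top view on z~178", onz(T,[285,156.5],180), "scene",onz(S,[290+(657-577)/3.387,230+205/3.387],180))
k=(im.max(2)<62);ys,xs=np.nonzero(k[215:260,392:420]);print("top dark",xs+392,ys+215)
m=np.zeros_like(k,np.uint8);m[236:258,392:410]=k[236:258,392:410];ys,xs=np.nonzero(m);print(onz(T,[xs.mean(),ys.mean()],25))
g=S["image"].astype(int).max(2)
ys,xs=np.nonzero(g[203:248,215:270]<60);xs+=215;ys+=203;sel=xs>=250;print("scene block",xs[sel].mean(),ys[sel].mean(),onz(S,[xs[sel].mean(),ys[sel].mean()],17))
o=get_obs();print(R.from_euler("xyz",o["tcp_rot"]).as_matrix())
for p in ([446,248],[475,240],[376,181],[235,296]): print(p,onz(T,p,10))
```

```text
120 [286 170  22  29 411] [295.783 186.258] [[607.375  71.834 202.   ]]
140 [286 170  21  28 365] [295.915 186.504] [[606.887  71.57  202.   ]]Traceback (most recent call last):
  File "<stdin>", line 8, in <module>
ValueError: attempt to get argmax of an empty sequence
```

Run:
```python
from h import *
from plant import get_obs
L=lambda n:np.load(n+"0.npy",allow_pickle=True).item()
T,S=L("top"),L("scene")
im=T["image"].astype(int)
print("head",onz(T,[296.5,187.5],202))
print("nozzle top view", onz(T,[285,156.5],180), "scene",onz(S,[290+(657-577)/3.387,230+205/3.387],180))
k=(im.max(2)<62)
m=np.zeros(k.shape,np.uint8);m[236:258,392:410]=k[236:258,392:410];ys,xs=np.nonzero(m);print("grip px",xs.min(),xs.max(),ys.min(),ys.max(),onz(T,[xs.mean(),ys.mean()],25))
g=S["image"].astype(int).max(2)
ys,xs=np.nonzero(g[203:248,215:270]<60);xs+=215;ys+=203;sel=xs>=250;print("scene block",xs[sel].mean(),ys[sel].mean(),onz(S,[xs[sel].mean(),ys[sel].mean()],17))
o=get_obs();print(R.from_euler("xyz",o["tcp_rot"]).as_matrix())
for p in ([446,248],[475,240],[376,181],[235,296]): print(p,onz(T,p,10))
```

```text
head [[604.916  70.399 202.   ]]
nozzle top view [[674.46   95.978 180.   ]] scene [[673.039  91.297 180.   ]]
grip px 397 407 236 254 [[ 519.683 -160.311   25.   ]]
scene block 255.09022556390977 216.42857142857142 [[ 513.206 -163.129   17.   ]]
[[-0.     0.312 -0.95 ]
 [ 0.001 -0.95  -0.312]
 [-1.    -0.001 -0.   ]]
[446, 248] [[ 516.656 -263.821   10.   ]]
[475, 240] [[ 535.939 -330.693   10.   ]]
[376, 181] [[ 673.491 -104.946   10.   ]]
[235, 296] [[401.446 215.899  10.   ]]
```

Call:
{"fn": "send_rows", "kwargs": {
  "hand": 0.4,
  "moves": [
    [9.5,-26.5,-54.5,0],
    [9.5,-26.5,-54.5,0],
    [9.5,-26.5,-54.5,0],
    [9.5,-26.5,-54.5,0],
    [9.5,-26.5,-54.5,0],
    [9.5,-26.5,-54.5,0],
    [9.5,-26.5,-54.5,0],
    [9.5,-26.5,-54.5,0]
  ]
}}

```text
time: 1.15
tool_pos: [513.2, -159.5, 150.3]
tcp_rot: [1.007, 1.571, -1.817]
contact_force: [0.4, -0.5, 0.3]
grip_width: 36.8
```

Call:
{"fn": "send_rows", "kwargs": {
  "moves": [
    [0,0,0,-10],
    [0,0,0,-10],
    [0,0,0,-10],
    [0,0,0,-10],
    [0,0,0,-10],
    [0,0,0,-10],
    [0,0,0,-10]
  ]
}}

```text
time: 2.02
tool_pos: [511.8, -161.0, 150.4]
tcp_rot: [-1.879, 1.57, 2.808]
contact_force: [0.4, -0.8, 0.3]
grip_width: 36.5
```

Call:
{"fn": "send_rows", "kwargs": {
  "moves": [
    [0,0,0,-10],
    [0,0,0,-10],
    [0,0,0,-10],
    [0,0,0,-10],
    [0,0,0,-10],
    [0,0,0,-10],
    [0,0,0,-8],
    [0,0,0,0]
  ]
}}

```text
time: 3.02
tool_pos: [511.8, -161.0, 150.5]
tcp_rot: [-3.005, 1.57, 2.861]
contact_force: [-0.2, -1.1, 0.4]
grip_width: 36.9
```

Run:
```python
from h import *
from plant import get_obs,capture
o=get_obs();c=capture("wrist");cv2.imwrite("pics/w1.png",c["image"][:,:,::-1]);np.save("w1.npy",[o,c],allow_pickle=True)
print(o["time"],o["tool_pos"],o["joint_positions"]);M=R.from_euler("xyz",o["tcp_rot"]).as_matrix();print(M,np.degrees(np.arctan2(M[1,2],M[0,2])))
```

```text
3.025 [ 511.844 -161.045  150.475] [-0.448  0.436  1.604 -0.     1.102 -1.602]
[[-0.001  0.405  0.914]
 [ 0.     0.914 -0.405]
 [-1.    -0.    -0.001]] -23.86588002330723
```

View pics/w1.png

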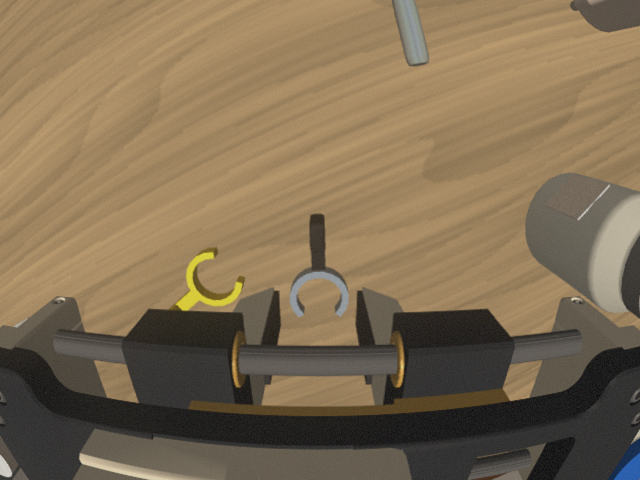

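The wrist view shows the clip nearly aligned with the tool: grip at (317,228), C centre near (319,294), gap downwards. The yellow look-alike is at (215,278), clear of the fingers.

Run:
```python
from h import *
o,c=np.load("w1.npy",allow_pickle=True)
im=c["image"].astype(int);mx=im.max(2)
m=np.zeros(mx.shape,np.uint8);m[205:275,300:335]=(mx[205:275,300:335]<70)
n,l,s,ce=cv2.connectedComponentsWithStats(m);i=1+s[1:,4].argmax();print(s[i])
ys,xs=np.nonzero(l==i)
for y in range(ys.min(),ys.max()+1,4): print(y,xs[ys==y].min(),xs[ys==y].max())
g=np.zeros_like(m);g[262:322,285:355]=((im.max(2)-im.min(2)<25)&(mx>85))[262:322,285:355]
n,l,s,ce=cv2.connectedComponentsWithStats(g);i=1+s[1:,4].argmax();print(s[i]);ys,xs=np.nonzero(l==i)
P=onz(c,np.c_[xs,ys],12,o)[:,:2];A=np.c_[2*P,np.ones(len(P))];q=np.linalg.lstsq(A,(P**2).sum(1),rcond=None)[0];print("C",q[:2],np.sqrt(q[2]+q[:2]@q[:2]))
print("blocktop front edge",onz(c,[317,214],34,o),"ground back edge",onz(c,[317,214],0,o),onz(c,[317,228],34,o))
```

```text
[310 215  15  55 668]
215 312 322
219 311 323
223 310 323
227 310 323
231 314 323
235 310 323
239 311 323
243 311 323
247 311 323
251 312 323
255 312 323
259 312 323
263 312 323
267 312 324
[290 268  59  49 993]
C [ 569.119 -183.614] 23.26481510825428
blocktop front edge [[ 495.185 -152.191   34.   ]] ground back edge [[ 502.711 -155.551    0.   ]] [[ 505.294 -156.675   34.   ]]
```

Call:
{"fn": "send_rows", "kwargs": {
  "moves": [
    [40,1.2,0,-0.8],
    [40,0,0,0],
    [30,0,0,0],
    [18,0,0,0],
    [10,0,0,0],
    [7,0,0,0],
    [0,0,0,0]
  ]
}}

```text
time: 3.95
tool_pos: [512.5, -160.0, 5.7]
tcp_rot: [-1.305, 1.571, -1.707]
contact_force: [0.4, -0.9, 0.5]
grip_width: 36.8
```

Call:
{"fn": "send_rows", "kwargs": {
  "hand": 0,
  "moves": [
    [0,0,0,0],
    [0,0,0,0],
    [0,0,0,0],
    [0,0,0,0],
    [0,0,0,0],
    [0,0,0,0]
  ]
}}

```text
time: 4.7
tool_pos: [512.7, -160.1, 6.1]
tcp_rot: [-0.185, 1.57, -0.586]
contact_force: [-1.1, -0.4, 4.8]
grip_width: 12.0
```

Call:
{"fn": "send_rows", "kwargs": {
  "moves": [
    [-15,0,0,0],
    [-45,0,0,0],
    [-50,0,0,0],
    [-50,0,0,0],
    [0,0,0,0]
  ]
}}

```text
time: 5.32
tool_pos: [514.5, -160.9, 170.4]
tcp_rot: [-0.047, 1.562, -0.448]
contact_force: [0.2, 0.3, -0.8]
grip_width: 11.8
```

Call:
{"fn": "send_rows", "kwargs": {
  "moves": [
    [0,24,-21.5,0],
    [0,24,-21.5,0],
    [0,24,-21.5,0],
    [0,24,-21.5,0],
    [0,24,-21.5,0],
    [0,24,-21.5,0],
    [0,0,0,0]
  ]
}}

```text
time: 6.2
tool_pos: [448.4, 24.6, 165.0]
tcp_rot: [-2.925, 1.568, 2.96]
contact_force: [0.9, -1.0, -0.2]
grip_width: 12.0
```

Call:
{"fn": "send_rows", "kwargs": {
  "moves": [
    [0,0,0,-8],
    [0,0,0,-8],
    [0,0,0,-8],
    [0,0,0,-8],
    [0,0,0,-8],
    [0,0,0,0],
    [0,0,0,0]
  ]
}}

```text
time: 7.08
tool_pos: [449.9, 22.6, 165.4]
tcp_rot: [2.984, 1.57, -3.005]
contact_force: [0.9, -0.5, -0.4]
grip_width: 12.5
```

Run:
```python
from h import *
from plant import get_obs,capture
o=get_obs();c=capture("wrist");cv2.imwrite("pics/w2.png",c["image"][:,:,::-1]);np.save("w2.npy",[o,c],allow_pickle=True)
print(o["time"],o["tool_pos"],o["joint_positions"],o["grip_width"]);M=R.from_euler("xyz",o["tcp_rot"]).as_matrix();print(M,np.degrees(np.arctan2(M[1,2],M[0,2])))
t=capture("top");s=capture("scene");np.save("top1.npy",t,allow_pickle=True);np.save("scene1.npy",s,allow_pickle=True)
cv2.imwrite("pics/ts.png",np.hstack([cv2.resize(t["image"][120:300,240:420],(400,400)),cv2.resize(s["image"][170:350,220:400],(400,400))])[:,:,::-1])
```

```text
7.075 [449.91   22.592 165.434] [-0.12   0.273  1.811 -0.     1.058 -1.985] 12.495857731872464
[[-0.001 -0.29   0.957]
 [-0.     0.957  0.29 ]
 [-1.     0.    -0.001]] 16.829890918023402
```

View pics/w2.png

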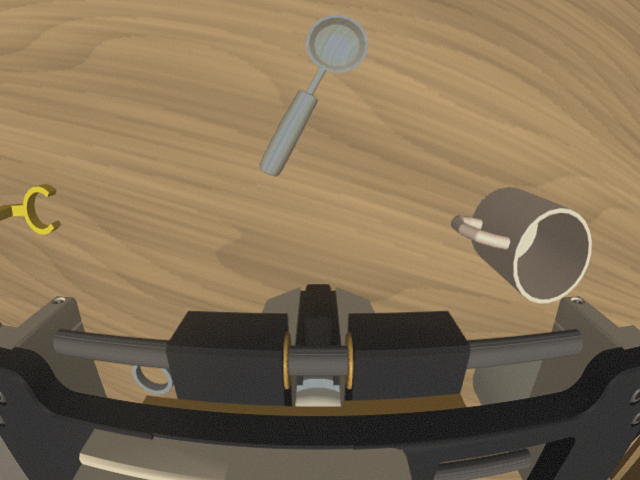

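View pics/ts.png

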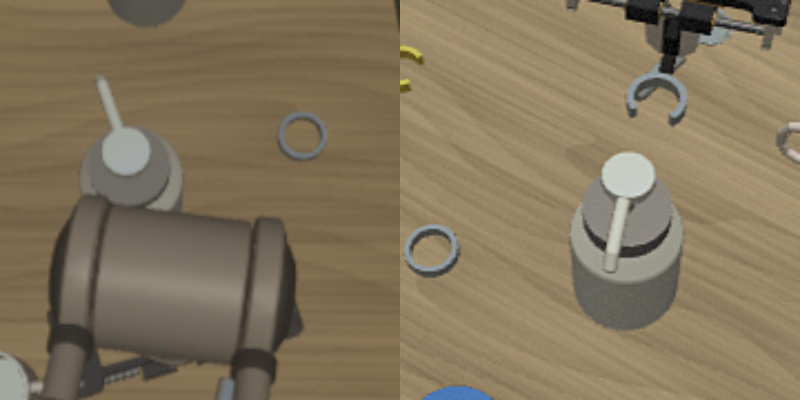

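The scene view shows the clip held level, C opening toward the stem. The bottle is undisturbed. The top view is blocked by the arm. I measure the C against the head in the same view.

```bash
cat > c.py <<'E'
from h import *
def fitC(c,box,z,thr=85):
    im=c["image"].astype(int);x0,y0,x1,y1=box;g=np.zeros(im.shape[:2],np.uint8)
    sub=im[y0:y1,x0:x1];g[y0:y1,x0:x1]=(sub.max(2)-sub.min(2)<30)&(sub.max(2)>thr)&(sub[...,2]>=sub[...,0]-2)
    n,l,s,ce=cv2.connectedComponentsWithStats(g);i=1+s[1:,4].argmax();ys,xs=np.nonzero(l==i)
    P=onz(c,np.c_[xs,ys],z)[:,:2];A=np.c_[2*P,np.ones(len(P))];q=np.linalg.lstsq(A,(P**2).sum(1),rcond=None)[0]
    return s[i],q[:2],np.sqrt(q[2]+q[:2]@q[:2])
E
python3 - <<'E'
from c import *
S=np.load("scene1.npy",allow_pickle=True).item()
print(fitC(S,(318,198,354,230),169))
im=S["image"].astype(int);m=np.zeros(im.shape[:2],np.uint8);m[230:275,300:345]=(im.min(2)>185)[230:275,300:345]
n,l,s,ce=cv2.connectedComponentsWithStats(m);i=1+s[1:,4].argmax();print(s[i],ce[i],onz(S,ce[i],202))
M=np.array([[0.957,0.29]]);print("expected C",[449.9+62*.957,22.6+62*.29])
E
```

```text
(array([322, 199,  27,  24, 162], dtype=int32), array([504.115,  38.153]), np.float64(23.40737145026311))
[311 239  23  20 354] [322.169 248.155] [[603.641  67.038 202.   ]]
expected C [509.234, 40.58]
```

Call:
{"fn": "send_rows", "kwargs": {
  "moves": [
    [0,-0.5,20,0],
    [0,0,20,0],
    [0,0,15,0],
    [0,0,10,0],
    [0,0,8,0],
    [0,0,7,0],
    [0,0,0,0]
  ]
}}

```text
time: 8.1
tool_pos: [526.8, 45.9, 165.6]
tcp_rot: [-1.884, 1.571, -1.587]
contact_force: [-0.7, 0.3, -0.6]
grip_width: 11.8
```

Run:
```python
from c import *
from plant import get_obs,capture
o=get_obs();s=capture("scene");print(o["tool_pos"],o["contact_force"])
np.save("scene2.npy",s,allow_pickle=True)
cv2.imwrite("pics/s2.png",cv2.resize(s["image"][190:320,260:400],(700,650))[:600,:,::-1])
```

```text
[526.814  45.923 165.644] [-0.661  0.318 -0.579]
```

View pics/s2.png

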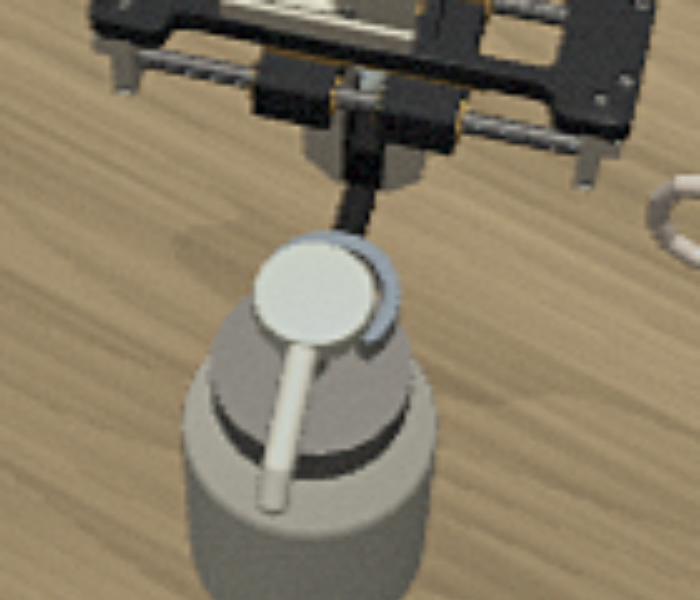

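The C is under the head and above the cap, no contact force. The scene crop shows its right arm beside the stem, ending at crop (375,345). I move on the remaining 20 mm.

Call:
{"fn": "send_rows", "kwargs": {
  "moves": [
    [0,0,5,0],
    [0,0,5,0],
    [0,0,5,0],
    [0,0,5,0],
    [0,0,0,0],
    [0,0,0,0]
  ]
}}

```text
time: 8.9
tool_pos: [545.6, 51.7, 165.6]
tcp_rot: [-3.134, 1.57, -2.838]
contact_force: [0.1, -0.1, -0.5]
grip_width: 11.7
```

Run:
```python
from c import *
from plant import get_obs,capture
S=np.load("scene2.npy",allow_pickle=True).item()
print("right edge of C before",onz(S,[339.8,250],172))
o=get_obs();s=capture("scene");print(o["tool_pos"],o["contact_force"],o["tcp_rot"])
A,p=pose(s)
def proj(X): v=(np.atleast_2d(X)-p)@A;return v[:,:2]/v[:,2:]*s["K"][0,0]+s["K"][:2,2]
M=R.from_euler("xyz",o["tcp_rot"]).as_matrix();C=o["tool_pos"]+62*M[:,2];C[2]=173;print("C",C)
a=np.linspace(0,6.28,60);v=np.c_[np.cos(a)*26,np.sin(a)*26,0*a]
im=cv2.resize(s["image"][190:310,260:400],(700,600))[:,:,::-1].copy()
im2=im.copy()
for X,col in((v+C,(0,0,255)),(v*22/26+[604.5,69.5,202],(0,255,0))):
    q=((proj(X)-[260,190])*5).astype(int);cv2.polylines(im2,[q.reshape(-1,1,2)],1,col,1)
cv2.imwrite("pics/s3.png",im2)
```

```text
right edge of C before [[574.617  87.987 172.   ]]
[545.608  51.725 165.6  ] [ 0.086 -0.126 -0.499] [-3.134  1.57  -2.838]
C [604.895  69.863 173.   ]
```

View pics/s3.png

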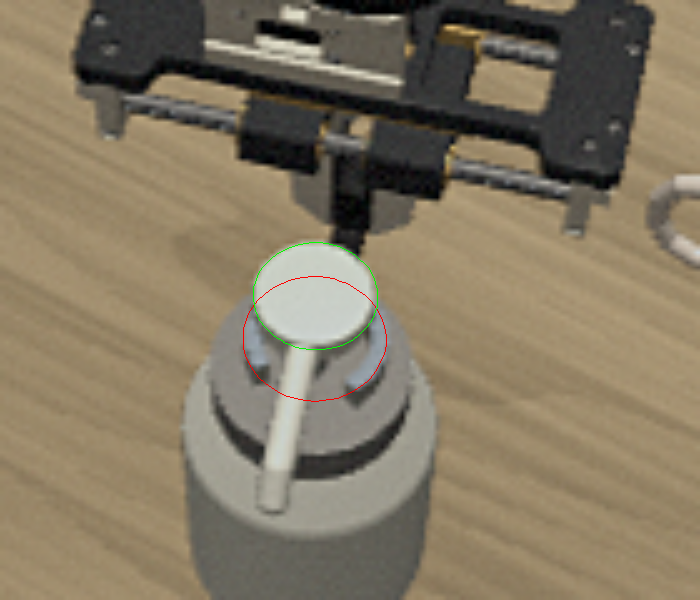

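The predicted circles fit: the head matches, and the C's arm ends, at crop (258,365) and (357,385), lie on both sides of the stem. I add 2 mm forward and lower it.

Call:
{"fn": "send_rows", "kwargs": {
  "moves": [
    [2,0,2,0],
    [2,0,0,0],
    [2,0,0,0],
    [1,0,0,0],
    [0,0,0,0]
  ]
}}

```text
time: 9.57
tool_pos: [547.6, 52.3, 158.6]
tcp_rot: [-2.928, 1.571, -2.631]
contact_force: [-0.8, -0.4, -0.9]
grip_width: 11.7
```

Call:
{"fn": "send_rows", "kwargs": {
  "moves": [
    [1,0,0,0],
    [1,0,0,0],
    [0,0,0,0],
    [0,0,0,0]
  ]
}}

```text
time: 10.07
tool_pos: [547.7, 52.3, 156.7]
tcp_rot: [-1.275, 1.571, -0.979]
contact_force: [-0.4, 0.2, -1.7]
grip_width: 12.1
```

Call:
{"fn": "send_rows", "kwargs": {
  "moves": [
    [0.7,0,0,0],
    [0,0,0,0],
    [0,0,0,0]
  ]
}}

```text
time: 10.45
tool_pos: [547.7, 52.3, 156.1]
tcp_rot: [-0.71, 1.57, -0.413]
contact_force: [-0.2, -0.2, -0.2]
grip_width: 11.9
```

Call:
{"fn": "send_rows", "kwargs": {
  "moves": [
    [0.7,0,0,0],
    [0,0,0,0],
    [0,0,0,0]
  ]
}}

```text
time: 10.82
tool_pos: [547.7, 52.3, 156.1]
tcp_rot: [-0.545, 1.57, -0.248]
contact_force: [-2.0, 0.7, 5.2]
grip_width: 11.6
```

Contact felt (about 5 N upward) at the expected height. I release gently, then rise.

Call:
{"fn": "send_rows", "kwargs": {
  "hand": 0.35,
  "moves": [
    [0,0,0,0],
    [0,0,0,0],
    [0,0,0,0],
    [0,0,0,0]
  ]
}}

```text
time: 11.32
tool_pos: [547.6, 52.3, 155.2]
tcp_rot: [-3.14, 1.571, -2.843]
contact_force: [0.2, -0.2, 0.5]
grip_width: 32.1
```

Call:
{"fn": "send_rows", "kwargs": {
  "moves": [
    [-6,0,0,0],
    [-14,0,0,0],
    [-30,0,0,0],
    [-30,0,0,0],
    [0,0,-40,0],
    [0,0,-40,0],
    [0,0,-40,0],
    [0,0,0,0]
  ]
}}

```text
time: 12.32
tool_pos: [431.4, 16.9, 236.7]
tcp_rot: [-0.603, 1.569, -0.307]
contact_force: [0.1, 0.2, 1.0]
grip_width: 32.4
```

Run:
```python
from c import *
from plant import get_obs,capture
o=get_obs();w=capture("wrist");s=capture("scene");print(o["time"],o["tool_pos"],o["contact_force"])
A,p=pose(s)
def proj(X): v=(np.atleast_2d(X)-p)@A;return v[:,:2]/v[:,2:]*s["K"][0,0]+s["K"][:2,2]
np.save("w3.npy",[o,w],allow_pickle=True)
im=cv2.resize(s["image"][190:310,260:400],(700,600))[:,:,::-1].copy()
a=np.linspace(0,6.28,60);v=np.c_[np.cos(a)*26,np.sin(a)*26,0*a]
for X,col in((v+[604.5,69.5,164],(0,0,255)),(v*22/26+[604.5,69.5,202],(0,255,0))):
    q=((proj(X)-[260,190])*5).astype(int);cv2.polylines(im,[q.reshape(-1,1,2)],1,col,1)
cv2.imwrite("pics/s4.png",im)
```

```text
12.325 [431.379  16.87  236.662] [0.071 0.159 0.957]
```

View pics/s4.png

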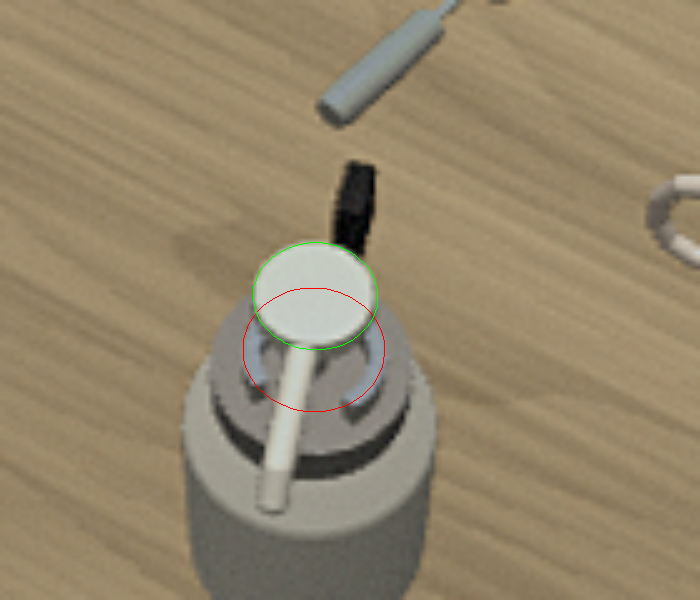

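The clip sits around the stem with its arms on the predicted circle at cap height. The head is unmoved. One quick tilt check on the grip's top edge, then I hand in.

Run:
```python
from h import *
from plant import get_obs,capture,close_job
s=capture("scene")
P=onz(s,[260+364/5,190+163/5],184)[0];d=np.array([.957,.29])
print("far top edge of grip",P,"along/lateral from stem",(P[:2]-[604.5,69.5])@d,(P[:2]-[604.5,69.5])@[-.29,.957])
A,p=pose(s)
for tilt in(0,.1,.15):
    X=np.array([604.5-74*d[0],69.5-74*d[1],184-74*tilt]);v=(X-p)@A;print(tilt,(v[:2]/v[2]*s["K"][0,0]+s["K"][:2,2]-[260,190])*5)
```

```text
far top edge of grip [535.89   50.426 184.   ] along/lateral from stem -71.1917212351679 1.6431038328784378
0 [361.423 156.1  ]
0.1 [360.795 167.101]
0.15 [360.485 172.545]
```

```bash
python3 -c "
from plant import close_job;print(close_job())"
```

```text
the job is handed in; nothing more can be done
None
```

The clip is on the unlocked pump. I picked it up by its grip, slid it under the head from the robot's side, and lowered it until I felt about 5 N of cap contact. I then released it, backed off about 120 mm, and handed the job in at about 12.4 s of the 40 s allowed.

- **Position:** in the last scene picture the C lies around the stem at cap height, within about 3 mm of the axis. The pump head is where it started.
- **Tilt:** the grip's far edge showed about 7 px lower in the 5x crop than for a level clip in exactly the planned place. That could come from a 2–3 mm forward offset, or at most about 0.06 rad of tilt, so it is inside the 0.15 rad limit. I did not separate the two.
- **Camera disagreement:** the scene camera reads about 3–5 mm off the top and wrist views. I used mostly the wrist and arm-position values.
- **Not checked:** I did not look at the locked pump again at the end. The arm stayed well away from it.

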